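# Turn the circuit board over in its swivel holder

### The job

The green circuit board in the swivel holder is component side up: turn it over about its axle so that the soldered side faces up and the board lies level, gently pushing it round with the fingertips on the bare strips along its long edges, never on its components. The holder must stay standing where it is, not lifted, tipped or shoved along the mat, and the other things on the mat must be left alone.

Things in the scene. Friction and masses are not known exactly. Their poses are not given: they have to be found in the camera images.
- holder: Loose bench holder for circuit boards, about 1 kg, on the 3 mm blue mat: grey cross feet (170 mm along x, at y +-140 mm, 32 mm high) joined by two steel rods; the board turns between two posts on an axle along the holder's y axis, 125 mm above the origin. Origin: centre of its underside, z up. Stands still under 3 N pushed sideways at board height; slides or tips from about 5 N.
- post_top (a point): Top centre of the holder's aluminium post on its +y side, 139 mm above the holder's origin; the other post is its mirror image. Posts: 26 mm along x, y from 90 to 108 mm either side; black knobs 28 mm across outside them, to y = +-127 mm.
- board (a joint): Angle of the circuit board about the axle. 0: level, component side up; grows as the edge on the holder's -x side goes down and the +x side edge rises. +3.14 or -3.14: level, soldered side up. Turns a full circle either way, no stops or springs; a steady drag of about 0.055 N m holds it wherever it is left. Starts within 0.3 of level.
- board_mid (a point): Centre of the green board, on the axle, which lies in the board's mid-plane. Axes turn with the board: z out of the component side, y along the axle. Board 110 (x) by 150 (y) by 3 mm thick. Dark jaws hold the short edges (y from 72 to 82 mm either side, |x| < 23 mm, 6 mm above and below mid-plane). The soldered side is flat all over.
- strip_a (a point): Middle of the bare strip along the board's long edge at board x = -55 mm (this point at x = -40 mm, in the mid-plane; axes as board_mid). The strip is bare on both sides for |x| from 25 to 55 mm, all along y.
- strip_b (a point): Middle of the like bare strip along the other long edge (this point at board x = +40 mm).
- components: Parts soldered on the component side: origin at the centre of that face, axes as the board. All within |x| < 25 mm; tall ones (up to 22 mm: yellow transformer, dark blue capacitors) only at |y| from 35 to 69 mm, black chips up to 3 mm tall between them.
- multimeter: orange hand multimeter lying flat, 185 x 88 x 43 mm; loose bystander, origin at its underside or centre
- solder_spool: grey spool of solder standing on its flange, 62 mm across, 50 mm high; loose bystander, origin at its underside or centre
- flux_tin: cream round flux tin, 62 mm across, 24 mm high; loose bystander, origin at its underside or centre
- phone: smartphone lying flat, 146 x 71 x 9 mm; loose bystander, origin at its underside or centre
- screw_tray: white four-compartment screw tray, 100 x 75 x 18 mm; loose bystander, origin at its underside or centre
- screwdriver: red-handled screwdriver, 170 mm long, lying in front of the holder; loose bystander, origin at its underside or centre
- spudger: thin blue plastic prying tool, 140 x 11 x 6 mm, lying behind the holder; loose bystander, origin at its underside or centre

How it is judged (in metres and radians):
At the end, for the whole second after the job is handed in: The soldered side faces up, the board level within 10 degrees and still; the holder stands on its feet within 40 mm of where it was (angle between board_mid's own z axis and vertical above 2.967 rad and velocity of joint board between -0.05 and 0.05 rad/s and angle between holder's own z axis and vertical below 0.03 rad and height (world z) of holder below 0.007 m and distance of holder from where it was at the start of the episode below 0.04 m and linear speed of holder below 0.02 m/s); the robot touches nothing.
It fails at once if the holder is lifted or tipped (height (world z) of holder above 0.015 m or angle between holder's own z axis and vertical above 0.12 rad).
It fails at once if the holder is shoved along the mat by more than 40 mm (distance of holder from where it was at the start of the episode above 0.04 m).
It fails at once if the fingers press on the components (over 2 N) (contact force between the fingers and components above 2 N).
It fails at once if the holder or its board is pushed roughly (over 20 N) (contact force between any of the fingers, the arm and holder above 20 N).
It fails at once if another thing on the mat is moved (over 20 mm) (distance of any of multimeter, solder_spool, flux_tin, phone, screw_tray, screwdriver, spudger from where it was at the start of the episode above 0.02 m).
It also fails if it takes over 54 s, if anything falls off the work surface, if the arm or the gripper's body presses on something with over 40 N, if the wrist force passes 120 N, or if a joint passes its speed limit or range.

### The arm

A 6-joint arm with a two-finger parallel gripper is mounted at the origin on the work surface. World frame = base frame: x ahead of the robot, y to its left, z up, the work surface at z = 0. Lengths are in mm, angles in rad, forces in N, time in s.
With the tool pointing down it reaches from about 275 to 1000 mm from the base axis. Payload 8.4 kg.
Tool frame: the origin (TCP) lies between the finger pads; the fingertips stand 25 mm ahead of it and the grasp point (between the pads) lies 6 mm ahead of it; z points along the fingers, y is the line along which they close (so a half turn about z gives the same grasp; the last joint's range is limited). The gripper opens to 85 mm and grips with 20 to 120 N. Pads are 22 mm wide; open, the fingers measure 114 mm over their backs; the gripper's body (76 mm by 85 mm) begins 54 mm behind the grasp point. The pads swing forward as they close: fully open they stand 13 mm farther back than shut.
Start: joints at [-1.222, 0.353, 1.633, -0, 1.155, -0.002], TCP at [214.779, -586.939, 256.281] pointing down, gripper open.
Joint ranges: [-2.63, 2.63], [-0.92, 2.1], [0.06, 2.66], [-1.3, 4.44], [0, 2.69], [-3.02, 3.02]. Speed limits (rad/s): [2.22, 2.22, 2.79, 3.14, 3.14, 3.14].

### API

Orientations are given as [roll, pitch, yaw] about the fixed x, y, z axes, in that order (R = Rz(yaw) Ry(pitch) Rx(roll)).
In Python, from rig import r, eyes, workorder gives the robot as it stands. The module is installed in compiled form; this text tells all that it offers.
- The arm moves only by the tool step_arm, never from a script. Its argument "moves" is a list of rows, each an object of numbers: "tx", "ty", "tz": the shift along the tool's x, y, z scaled (see below); "ax", "ay", "az": the turn, a rotation vector about the tool's x, y, z scaled (see below). In form: [{"tx": .., "ty": .., "tz": .., "ax": .., "ay": .., "az": ..}, ...]. A call has 1 to 5 rows; each row shifts and turns the commanded pose from where the row before left it, along the tool's axes as they then stand; what a row does not reach is not made up. The controller multiplies each number of a shift by 25 mm and each number of a turn by 90 degrees. A row lasts 1/8 s, in which the tool goes at most 62.5 mm and 10.7 degrees, less where a joint would pass 70% of its speed; a pose out of reach is approached as far as the arm can. A call with a number of a shift or a turn outside -1 to 1 is refused whole. A call with a gripper value outside its range is refused whole. "gripper" is the opening, from 0 (shut) to 1 (fully open), set as the call begins (left out, the last holds). The fingers move at their own pace and stop on an object; "newtons" is the grip in N (left out, the last holds). Time passes only in rows, so rows that do not move let the fingers close. It gives the time, the measured TCP pose, the force, the opening and the grip force at its end, in the units of the state.
- r.sense(): the state, without advancing time (a new reading comes with each control period).
- eyes.grab_frame(name): name is "side" or "top" or "wrist"; returns (picture, depth): 384x512x3 uint8, red, green, blue; 384x512 float32, mm along the optical axis (not along the pixel's ray), 0 where there is no reading.
- eyes.camera_info(name): a dict with "intrinsics" (3x3 intrinsics, pixels), "k1" (the pictures are not rectified: a ray, as slopes to the right and down, at radius r is drawn at 1 + k1 r^2 times it, then the intrinsics apply), "cam_to_world" (4x4, takes a point from camera to world coordinates). Camera axes: x right, y up, looking along -z (the intrinsics and any distortion apply to the point x, -y, -z); pixel columns grow to the right and rows downward; lengths in mm; the calibration is good to about 2 mm. A picture is of the moment at which its call begins: read the wrist's pose just before it. camera_info takes no time and is no camera call; for the wrist camera it gives the pose at the moment of the call.
- workorder.sign_off(): hands the job in; it is judged then, once.
The state is a dict: "clock": time; "qpos": joint angles; "qvel": joint speeds; "joint_efforts": joint torques, N m; "eef_pos": TCP position; "tcp_rot": TCP orientation; "contact_force": force on the tool from outside, world axes, zero at the start; "wrist_torque": the same for the moment, N m; "opening": opening from 0.0 (shut) to 1.0 (fully open); "grasp_force": force on a finger pad.
Only numpy, scipy, OpenCV 4.12 (cv2) and the standard library are available. Lean on these libraries where they do the work, as an engineer would, in place of code of your own. Each camera call takes 0.05 s, during which the arm holds its last target. There are 200 camera calls.

## Working session

There is one attempt and no reset: what is moved stays moved. The work goes in short steps, Python scripts to look and compute and a tool call to move; the robot and the scene stay as the last step left them, time stands still between calls to the robot, and variables do not carry over. Pictures are saved under pics/ and viewed, at most 10 in all, crops included, and the job is handed in when it is done.

Besides the shell and the picture viewer there is one more tool, called after "Call:" in YAML: its name, and indented under it one key for each argument. step_arm: Moves the arm, as the interface text tells. Its arguments: {"type":"object","properties":{"moves":{"type":"array","items":{"type":"object","properties":{"tx":{"type":"number"},"ty":{"type":"number"},"tz":{"type":"number"},"ax":{"type":"number"},"ay":{"type":"number"},"az":{"type":"number"}}}},"gripper":{"type":"number"},"newtons":{"type":"number"}},"required":["moves"]}

```bash
mkdir -p pics; python3 - <<'E'
from rig import r,eyes
import cv2,numpy as np
print(r.sense())
ims=[]
for n in("top","side"):
    p,d=eyes.grab_frame(n);np.savez(n+'0.npz',p=p,d=d);i=eyes.camera_info(n);print(n,i);cv2.imwrite(f'pics/{n}0.png',cv2.resize(p[:,:,::-1],(800,600)))
E
```

```text
{'clock': 0.0, 'qpos': array([-1.22235895e+00,  3.53614237e-01,  1.63412130e+00, -2.43971019e-06,
        1.15519705e+00, -2.42642253e-03]), 'qvel': array([ 4.42645157e-04, -8.95450171e-05,  1.52906032e-03,  2.04346041e-05,
       -1.37487926e-03,  2.63554030e-03]), 'joint_efforts': array([-9.80195800e-04, -6.05234385e+01, -3.42068446e+01, -5.91985759e-05,
        9.01080522e-03, -4.90585739e-05]), 'eef_pos': array([ 214.65456785, -586.52259841,  255.58832617]), 'tcp_rot': array([-3.14025272e+00, -1.02053403e-06,  3.50864790e-01]), 'contact_force': array([ 0.33508482,  0.11962998, -0.41451033]), 'wrist_torque': array([-0.00256518, -0.03608571,  0.06489957]), 'grasp_force': 0.0, 'opening': 1.001858376354926}
top {'intrinsics': array([[351.39579238,   0.        , 254.90449335],
       [  0.        , 351.39579238, 190.25652582],
       [  0.        ,   0.        ,   1.        ]]), 'k1': -0.023551513094047676, 'cam_to_world': array([[-2.84457701e-02,  9.89837693e-01, -1.39327602e-01,
         3.90155438e+02],
       [-9.99588082e-01, -2.86989544e-02,  1.91964381e-04,
         1.52921041e+01],
       [-3.80854291e-03,  1.39275671e-01,  9.90246324e-01,
         1.26438653e+03],
       [ 0.00000000e+00,  0.00000000e+00,  0.00000000e+00,
         1.00000000e+00]])}
side {'intrinsics': array([[464.75132844,   0.        , 255.91860214],
       [  0.        , 464.75132844, 190.53791881],
       [  0.        ,   0.        ,   1.        ]]), 'k1': -0.0701308681413144, 'cam_to_world': array([[-8.40744349e-01,  3.61042946e-01, -4.03481018e-01,
        -3.56421960e+01],
       [-5.41142279e-01, -5.84721013e-01,  6.04372709e-01,
         8.94231565e+02],
       [-1.77193267e-02,  7.26463576e-01,  6.86976490e-01,
         1.14569291e+03],
       [ 0.00000000e+00,  0.00000000e+00,  0.00000000e+00,
         1.00000000e+00]])}
```

View pics/top0.png

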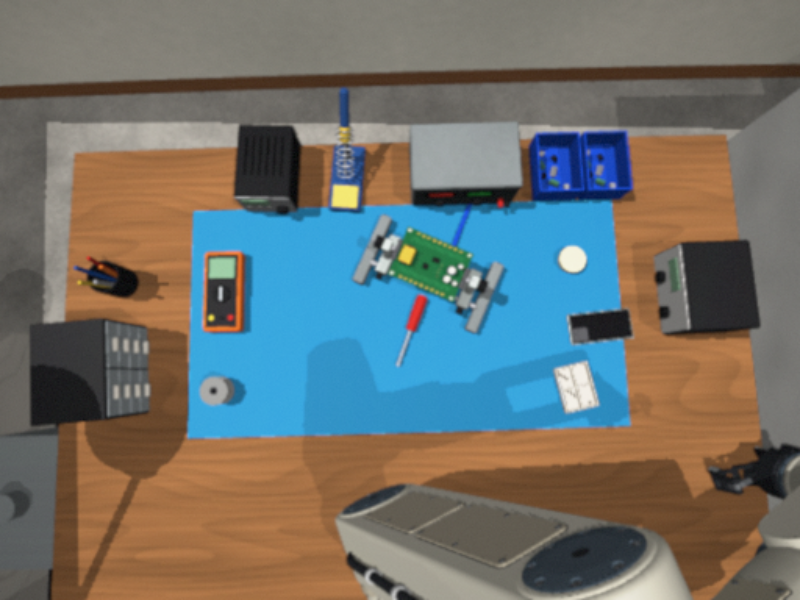

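View pics/side0.png

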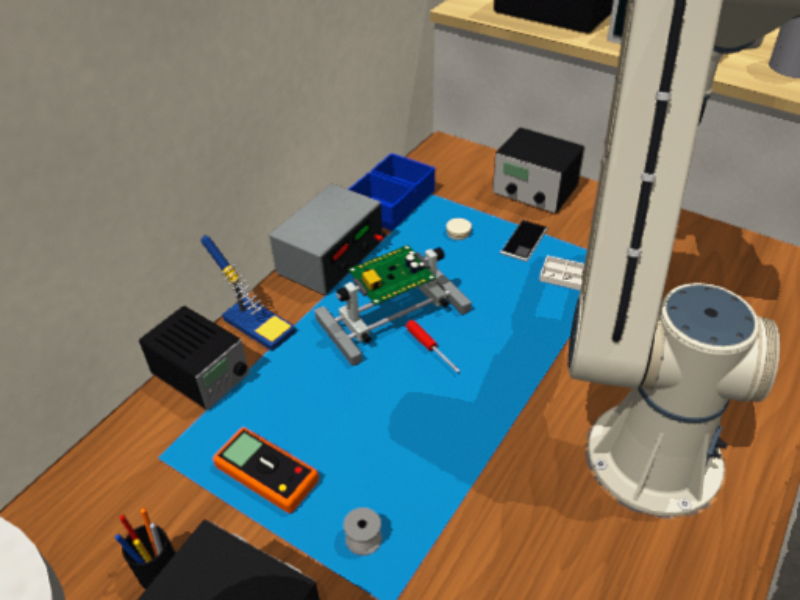

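Top view: the board's centre is near (430,263) in the 800×600 picture, with posts at about (388,247) and (474,282). The supply sits behind it and the screwdriver in front at (412,325). The side view agrees. Next I'll measure these.

```bash
cat >h.py <<'E'
import numpy as np,cv2
from rig import r,eyes
def cloud(n,f=None):
    i=eyes.camera_info(n)
    p,d=(f['p'],f['d']) if f is not None else eyes.grab_frame(n)
    K=i['intrinsics'];v,u=np.mgrid[:384,:512].astype(float)
    q=cv2.undistortPoints(np.stack([u.ravel(),v.ravel()],1)[:,None],K,np.array([i['k1'],0,0,0,0])).reshape(384,512,2)
    c=np.stack([q[...,0]*d,-q[...,1]*d,-d],-1)@i['cam_to_world'][:3,:3].T+i['cam_to_world'][:3,3]
    return p,d,c
def green(p,d,c):
    h=cv2.cvtColor(p,cv2.COLOR_RGB2HSV)
    return (h[...,0]>45)&(h[...,0]<85)&(h[...,1]>120)&(h[...,2]>40)&(d>0)&(c[...,2]>50)&(c[...,2]<220)&(c[...,0]>350)&(c[...,0]<800)
E
python3 - <<'E'
from h import *
for n in("top","side"):
    p,d,c=cloud(n,np.load(n+'0.npz'));m=green(p,d,c).astype(np.uint8)
    k,l,s,_=cv2.connectedComponentsWithStats(m);j=1+s[1:,4].argmax();m=l==j
    P=c[m]
    for _ in range(3):
        o=P.mean(0);nv=np.linalg.svd(P-o)[2][2];nv*=np.sign(nv[2]);P=P[abs((P-o)@nv)<4]
    # corners in plane: project all green pixels, min-area rect in plane coordinates
    e1=np.array([nv[2],0,-nv[0]]);e1/=np.linalg.norm(e1);e2=np.cross(nv,e1)
    q=np.stack([(P-o)@e1,(P-o)@e2],1).astype(np.float32)
    (cx,cy),sz,a=cv2.minAreaRect(q);b=cv2.boxPoints(((cx,cy),sz,a))
    print(n,len(P),'normal',nv,'centre',o+cx*e1+cy*e2,'size',sz)
    print((o+b[:,:1]*e1+b[:,1:]*e2).round(1))
    # obstacles behind: highest points per x beyond
    ce=o+cx*e1+cy*e2
    z=c[...,2];w=(z>40)&(z<400)&(abs(c[...,1]-ce[1])<150)&(c[...,0]>ce[0]+90)&(c[...,0]<ce[0]+350)
    for x0 in range(90,350,30):
        t=w&(c[...,0]>ce[0]+x0)&(c[...,0]<=ce[0]+x0+30)
        if t.sum()>5: print(x0,t.sum(),z[t].max().round(),c[t][:,1].min().round(),c[t][:,1].max().round())
    # grey posts/knob: bright points above the board level
E
```

```text
top 819 normal [-0.13878778  0.06424354  0.98823617] centre [620.19776377 -53.84772531 129.40447754] size (147.485107421875, 106.04723358154297)
[[ 540.7  -96.9  121. ]
 [ 634.7 -143.2  137.3]
 [ 699.7  -10.8  137.8]
 [ 605.7   35.5  121.6]]
120 17 64.0 -176.0 -77.0
150 715 134.0 -203.0 -19.0
180 469 134.0 -203.0 -18.0
210 477 138.0 -203.0 -18.0
240 456 135.0 -203.0 -18.0
270 457 135.0 -204.0 -19.0
300 197 135.0 -203.0 -20.0
side 663 normal [-0.13350337  0.06921734  0.98862825] centre [618.22022573 -53.03495439 129.27140739] size (153.50442504882812, 113.20806884765625)
[[ 533.4  -95.8  120.8]
 [ 633.  -146.9  137.8]
 [ 703.   -10.3  137.7]
 [ 603.4   40.8  120.7]]
120 7 63.0 -174.0 43.0
150 825 135.0 -203.0 -15.0
180 389 134.0 -202.0 -16.0
210 369 134.0 -203.0 -17.0
240 362 136.0 -203.0 -17.0
270 365 136.0 -202.0 -17.0
300 128 133.0 -201.0 -19.0
```

Call:
step_arm:
  moves:
    - {"tx": 1,"ty": -0.77}
    - {"tx": 1,"ty": -0.77}
    - {"tx": 1,"ty": -0.77}
    - {"tx": 1,"ty": -0.77}
    - {"tx": 1,"ty": -0.77}
  gripper: 0

```text
schema error: expected keys tx, ty, tz, ax, ay, az
```

Call:
step_arm:
  moves:
    - {"tx": 1,"ty": -0.77}
    - {"tx": 1,"ty": -0.77}
    - {"tx": 1,"ty": -0.77}
    - {"tx": 1,"ty": -0.77}
    - {"tx": 1,"ty": -0.77}

```text
schema error: expected keys tx, ty, tz, ax, ay, az
```

Call:
step_arm:
  moves:
    - {"tx": 1,"ty": -0.77}
    - {"tx": 1,"ty": -0.77}
    - {"tx": 1,"ty": -0.77}
    - {"tx": 1,"ty": -0.77}
    - {"tx": 1,"ty": -0.77}

```text
schema error: expected keys tx, ty, tz, ax, ay, az
```

Call:
step_arm:
  moves:
    - {"tx": 1,"ty": -0.77}
    - {"tx": 1,"ty": -0.77}
    - {"tx": 1,"ty": -0.77}
    - {"tx": 1,"ty": -0.77}
    - {"tx": 0.4,"ty": -0.3}

```text
schema error: expected keys tx, ty, tz, ax, ay, az
```

Call:
step_arm:
  moves:
    - {"az": 0.1036}
    - {"az": 0.1036}
    - {"az": 0.1036}
    - {"az": 0.1036}
    - {"az": 0.1036}

```text
schema error: expected keys tx, ty, tz, ax, ay, az
```

All six keys are needed.

Call:
step_arm:
  moves:
    - {"tx": 1,"ty": -0.77,"tz": 0,"ax": 0,"ay": 0,"az": 0}
    - {"tx": 1,"ty": -0.77,"tz": 0,"ax": 0,"ay": 0,"az": 0}
    - {"tx": 1,"ty": -0.77,"tz": 0,"ax": 0,"ay": 0,"az": 0}
    - {"tx": 1,"ty": -0.77,"tz": 0,"ax": 0,"ay": 0,"az": 0}
    - {"tx": 1,"ty": -0.77,"tz": 0,"ax": 0,"ay": 0,"az": 0}
  gripper: 0

```text
clock: 0.72
eef_pos: [299.4, -452.5, 256.0]
tcp_rot: [-3.141, 0.0, 0.351]
contact_force: [0.8, -0.0, 0.2]
opening: 0.001
grasp_force: 0.0
```

Call:
step_arm:
  moves:
    - {"tx": 1,"ty": -0.77,"tz": 0,"ax": 0,"ay": 0,"az": 0}
    - {"tx": 1,"ty": -0.77,"tz": 0,"ax": 0,"ay": 0,"az": 0}
    - {"tx": 1,"ty": -0.77,"tz": 0,"ax": 0,"ay": 0,"az": 0}
    - {"tx": 1,"ty": -0.77,"tz": 0,"ax": 0,"ay": 0,"az": 0}
    - {"tx": 1,"ty": -0.77,"tz": 0,"ax": 0,"ay": 0,"az": 0}

```text
clock: 1.35
eef_pos: [383.7, -319.2, 256.1]
tcp_rot: [-3.141, 0.0, 0.351]
contact_force: [0.8, -0.9, 0.3]
opening: 0.001
grasp_force: 0.0
```

Call:
step_arm:
  moves:
    - {"tx": 1,"ty": -0.77,"tz": 0,"ax": 0,"ay": 0,"az": 0}
    - {"tx": 1,"ty": -0.77,"tz": 0,"ax": 0,"ay": 0,"az": 0}
    - {"tx": 1,"ty": -0.77,"tz": 0,"ax": 0,"ay": 0,"az": 0}
    - {"tx": 1,"ty": -0.77,"tz": 0,"ax": 0,"ay": 0,"az": 0}
    - {"tx": 1,"ty": -0.77,"tz": 0,"ax": 0,"ay": 0,"az": 0}

```text
clock: 1.98
eef_pos: [468.0, -185.9, 256.0]
tcp_rot: [-3.141, 0.0, 0.351]
contact_force: [0.6, -0.3, -0.0]
opening: 0.001
grasp_force: 0.0
```

Call:
step_arm:
  moves:
    - {"tx": 1,"ty": -0.77,"tz": 0,"ax": 0,"ay": 0,"az": 0}
    - {"tx": 1,"ty": -0.77,"tz": 0,"ax": 0,"ay": 0,"az": 0}
    - {"tx": 1,"ty": -0.77,"tz": 0,"ax": 0,"ay": 0,"az": 0}
    - {"tx": 1,"ty": -0.77,"tz": 0,"ax": 0,"ay": 0,"az": 0}
    - {"tx": 0.4,"ty": -0.3,"tz": 0,"ax": 0,"ay": 0,"az": 0}

```text
clock: 2.6
eef_pos: [542.4, -68.6, 256.0]
tcp_rot: [-3.141, 0.0, 0.352]
contact_force: [0.5, -0.6, -0.4]
opening: 0.003
grasp_force: 0.0
```

Call:
step_arm:
  moves:
    - {"tx": 0,"ty": 0,"tz": 0,"ax": 0,"ay": 0,"az": 0.1036}
    - {"tx": 0,"ty": 0,"tz": 0,"ax": 0,"ay": 0,"az": 0.1036}
    - {"tx": 0,"ty": 0,"tz": 0,"ax": 0,"ay": 0,"az": 0.1036}
    - {"tx": 0,"ty": 0,"tz": 0,"ax": 0,"ay": 0,"az": 0.1036}
    - {"tx": 0,"ty": 0,"tz": 0,"ax": 0,"ay": 0,"az": 0.1036}

```text
clock: 3.22
eef_pos: [541.5, -70.3, 256.1]
tcp_rot: [3.141, 0.001, -0.469]
contact_force: [0.4, -1.0, 0.1]
opening: 0.002
grasp_force: 0.0
```

Call:
step_arm:
  moves:
    - {"tx": 0.24,"ty": -1,"tz": 1,"ax": 0,"ay": 0,"az": 0}
    - {"tx": 0,"ty": -1,"tz": 1,"ax": 0,"ay": 0,"az": 0}
    - {"tx": 0,"ty": 0,"tz": 1,"ax": 0,"ay": 0,"az": 0}
    - {"tx": 0,"ty": 0,"tz": 1,"ax": 0,"ay": 0,"az": 0}
    - {"tx": 0,"ty": 0,"tz": 0,"ax": 0,"ay": 0,"az": 0}

```text
clock: 3.85
eef_pos: [568.0, -28.0, 154.5]
tcp_rot: [3.14, 0.004, -0.463]
contact_force: [0.2, 0.0, -0.4]
opening: -0.002
grasp_force: 0.0
```

```bash
python3 - <<'E'
from h import *
a,_=eyes.grab_frame("side");b,_=eyes.grab_frame("wrist")
s=cv2.resize(a[120:240,200:320],(600,600),interpolation=cv2.INTER_CUBIC);cv2.imwrite('pics/s1.png',s[:,:,::-1])
cv2.imwrite('pics/w1.png',b[:,:,::-1])
s=r.sense();print(s['eef_pos'],s['contact_force'])
E
```

```text
[569.71951442 -28.07160852 156.739244  ] [-0.09352096 -0.4966681   1.08432749]
```

View pics/s1.png

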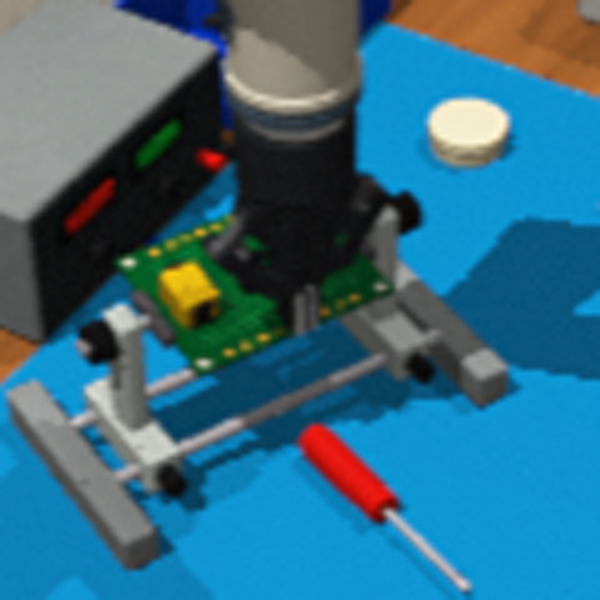

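View pics/w1.png

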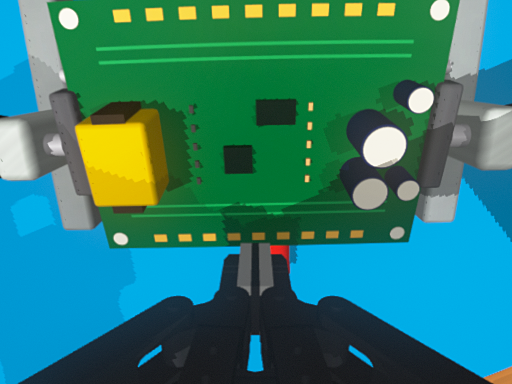

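The side crop shows the closed fingers at about (305,310), over the near long edge at mid-length. The wrist view agrees, with the fingertips at (256,245) on the edge and the chips well inward. Next I tilt the tool 30° so the body stays clear of the parts, then start pressing.

Call:
step_arm:
  moves:
    - {"tx": 0,"ty": 0,"tz": 0,"ax": 0,"ay": 0.111,"az": 0}
    - {"tx": 0,"ty": 0,"tz": 0,"ax": 0,"ay": 0.111,"az": 0}
    - {"tx": 0,"ty": 0,"tz": 0,"ax": 0,"ay": 0.111,"az": 0}
    - {"tx": 0,"ty": 0,"tz": 0,"ax": 0,"ay": 0,"az": 0}
    - {"tx": 0,"ty": 0,"tz": 0,"ax": 0,"ay": 0,"az": 0}

```text
clock: 4.58
eef_pos: [570.6, -34.0, 157.1]
tcp_rot: [3.124, -0.452, -0.468]
contact_force: [-0.1, 0.4, -0.6]
opening: 0.0
grasp_force: 0.0
```

Call:
step_arm:
  moves:
    - {"tx": -0.17,"ty": 0,"tz": 0.26,"ax": 0,"ay": 0,"az": 0}
    - {"tx": -0.17,"ty": 0,"tz": 0.26,"ax": 0,"ay": 0,"az": 0}
    - {"tx": -0.17,"ty": 0,"tz": 0.26,"ax": 0,"ay": 0,"az": 0}
    - {"tx": -0.15,"ty": 0,"tz": 0.24,"ax": 0,"ay": 0,"az": 0}
    - {"tx": 0,"ty": 0,"tz": 0,"ax": 0,"ay": 0,"az": 0}

```text
clock: 5.2
eef_pos: [565.4, -32.9, 124.8]
tcp_rot: [3.122, -0.45, -0.467]
contact_force: [-0.1, 0.1, 0.4]
opening: 0.001
grasp_force: 0.0
```

Call:
step_arm:
  moves:
    - {"tx": 0.03,"ty": 0,"tz": 0.19,"ax": 0,"ay": 0,"az": 0}
    - {"tx": 0.03,"ty": 0,"tz": 0.19,"ax": 0,"ay": 0,"az": 0}
    - {"tx": 0.03,"ty": 0,"tz": 0.19,"ax": 0,"ay": 0,"az": 0}
    - {"tx": 0.09,"ty": 0,"tz": 0.19,"ax": 0,"ay": 0,"az": 0}
    - {"tx": 0.09,"ty": 0,"tz": 0.19,"ax": 0,"ay": 0,"az": 0}

```text
clock: 5.82
eef_pos: [580.9, -40.7, 107.3]
tcp_rot: [3.123, -0.452, -0.467]
contact_force: [-1.0, -0.0, 1.3]
opening: 0.001
grasp_force: 0.6
```

```bash
cat >ang.py <<'E'
from h import *
s=r.sense();print(s['clock'],s['eef_pos'].round(1),s['contact_force'].round(1))
U=np.array([.895,-.446]);A=np.array([.446,.895])
for n in("top","side"):
    p,d,c=cloud(n);m=green(p,d,c).astype(np.uint8)
    k,l,st,_=cv2.connectedComponentsWithStats(m);P=c[l==1+st[1:,4].argmax()]
    q=np.stack([(P[:,:2]-[619.3,-53.4])@U,P[:,2]-128],1).astype(np.float32)
    vx,vy,x0,y0=cv2.fitLine(q,cv2.DIST_HUBER,0,.01,.01).ravel()
    print(n,len(q),'slope deg (far up)',np.degrees(np.arctan2(vy,vx)).round(1),'ext far',np.percentile(q[:,0],[2,98]).round(),'z',np.percentile(q[:,1],[2,98]).round(),'axle',np.percentile((P[:,:2]-[619.3,-53.4])@A,[2,98]).round())
    cv2.imwrite('pics/%s_l.png'%n,cv2.resize(p[120:240,200:320] if n=='side' else p[120:220,200:340],None,fx=4,fy=4,interpolation=cv2.INTER_CUBIC)[:,:,::-1])
E
python3 ang.py
```

```text
5.825 [580.9 -40.7 107.3] [-1.  -0.   1.3]
top 508 slope deg (far up) 62.3 ext far [-20.  24.] z [-34.  46.] axle [-66.  64.]
side 448 slope deg (far up) 62.3 ext far [-26.  24.] z [-43.  49.] axle [-25.  70.]
```

Call:
step_arm:
  moves:
    - {"tx": 0,"ty": 0,"tz": -0.8,"ax": 0,"ay": 0,"az": 0}
    - {"tx": 0,"ty": 0,"tz": -1,"ax": 0,"ay": 0,"az": 0}
    - {"tx": 0,"ty": 0,"tz": -1,"ax": 0,"ay": 0,"az": 0}
    - {"tx": 0,"ty": 0,"tz": -1,"ax": 0,"ay": 0,"az": 0}
    - {"tx": 0,"ty": 0,"tz": -1,"ax": 0,"ay": 0,"az": 0}

```text
clock: 6.55
eef_pos: [534.2, -14.9, 216.0]
tcp_rot: [3.123, -0.452, -0.467]
contact_force: [0.5, -0.3, -0.4]
opening: 0.004
grasp_force: 0.0
```

Call:
step_arm:
  moves:
    - {"tx": 0.6,"ty": 0,"tz": 0,"ax": 0,"ay": -0.096,"az": 0}
    - {"tx": 0.6,"ty": 0,"tz": 0,"ax": 0,"ay": -0.096,"az": 0}
    - {"tx": 0.6,"ty": 0,"tz": 0,"ax": 0,"ay": -0.096,"az": 0}
    - {"tx": 0,"ty": 0,"tz": 0,"ax": 0,"ay": 0,"az": 0}
    - {"tx": 0,"ty": 0,"tz": 0,"ax": 0,"ay": 0,"az": 0}

```text
clock: 7.18
eef_pos: [571.5, -34.5, 227.6]
tcp_rot: [3.123, -0.003, -0.476]
contact_force: [0.1, -0.0, 0.1]
opening: 0.0
grasp_force: 0.0
```

Call:
step_arm:
  moves:
    - {"tx": 0.89,"ty": -0.04,"tz": -0.4,"ax": 0,"ay": 0,"az": 0}
    - {"tx": 0.89,"ty": -0.04,"tz": 0,"ax": 0,"ay": 0,"az": 0}
    - {"tx": 0.89,"ty": -0.04,"tz": 0,"ax": 0,"ay": 0,"az": 0}
    - {"tx": 0.89,"ty": -0.04,"tz": 0,"ax": 0,"ay": 0,"az": 0}
    - {"tx": 0.89,"ty": 0,"tz": 0,"ax": 0,"ay": 0,"az": 0}

```text
clock: 7.8
eef_pos: [672.6, -81.0, 238.6]
tcp_rot: [3.124, -0.003, -0.475]
contact_force: [0.2, 0.0, 0.5]
opening: 0.003
grasp_force: 0.0
```

Call:
step_arm:
  moves:
    - {"tx": 0,"ty": 0,"tz": 0.9,"ax": 0,"ay": 0,"az": 0}
    - {"tx": 0,"ty": 0,"tz": 0.9,"ax": 0,"ay": 0,"az": 0}
    - {"tx": 0,"ty": 0,"tz": 0.4,"ax": 0,"ay": 0,"az": 0}
    - {"tx": 0,"ty": 0,"tz": 0,"ax": 0,"ay": 0,"az": 0}
    - {"tx": 0,"ty": 0,"tz": 0,"ax": 0,"ay": 0,"az": 0}

```text
clock: 8.43
eef_pos: [673.3, -82.4, 184.8]
tcp_rot: [3.125, -0.004, -0.476]
contact_force: [0.2, -0.8, 0.5]
opening: 0.001
grasp_force: 0.0
```

Call:
step_arm:
  moves:
    - {"tx": -0.4,"ty": 0,"tz": 0,"ax": 0,"ay": 0,"az": 0}
    - {"tx": -0.4,"ty": 0,"tz": 0,"ax": 0,"ay": 0,"az": 0}
    - {"tx": -0.28,"ty": 0,"tz": -0.1,"ax": 0,"ay": 0,"az": 0}
    - {"tx": -0.28,"ty": 0,"tz": -0.1,"ax": 0,"ay": 0,"az": 0}
    - {"tx": -0.28,"ty": 0,"tz": -0.1,"ax": 0,"ay": 0,"az": 0}

```text
clock: 9.05
eef_pos: [636.3, -63.5, 191.4]
tcp_rot: [3.124, -0.003, -0.476]
contact_force: [0.5, -0.5, -0.9]
opening: 0.001
grasp_force: 0.4
```

```bash
python3 ang.py
```

```text
9.05 [636.3 -63.5 191.4] [ 0.5 -0.5 -0.9]
top 69 slope deg (far up) 81.5 ext far [-1.  7.] z [ 7. 56.] axle [-14.  36.]
side 464 slope deg (far up) 84.6 ext far [-7.  8.] z [-46.  54.] axle [-53.  65.]
```

Call:
step_arm:
  moves:
    - {"tx": -0.3,"ty": 0,"tz": -0.125,"ax": 0,"ay": 0,"az": 0}
    - {"tx": -0.3,"ty": 0,"tz": -0.125,"ax": 0,"ay": 0,"az": 0}
    - {"tx": -0.3,"ty": 0,"tz": 0.1,"ax": 0,"ay": 0,"az": 0}
    - {"tx": -0.3,"ty": 0,"tz": 0.1,"ax": 0,"ay": 0,"az": 0}
    - {"tx": -0.25,"ty": 0,"tz": 0.2,"ax": 0,"ay": 0,"az": 0}

```text
clock: 9.78
eef_pos: [603.8, -46.9, 187.1]
tcp_rot: [3.124, -0.002, -0.476]
contact_force: [0.3, -0.2, 1.6]
opening: -0.003
grasp_force: 0.6
```

Call:
step_arm:
  moves:
    - {"tx": -0.25,"ty": 0,"tz": 0.2,"ax": 0,"ay": 0,"az": 0}
    - {"tx": -0.17,"ty": 0,"tz": 0.26,"ax": 0,"ay": 0,"az": 0}
    - {"tx": -0.17,"ty": 0,"tz": 0.26,"ax": 0,"ay": 0,"az": 0}
    - {"tx": -0.06,"ty": 0,"tz": 0.3,"ax": 0,"ay": 0,"az": 0}
    - {"tx": 0,"ty": 0,"tz": 0,"ax": 0,"ay": 0,"az": 0}

```text
clock: 10.4
eef_pos: [589.1, -40.0, 160.8]
tcp_rot: [3.124, -0.001, -0.476]
contact_force: [-0.6, -0.3, -0.9]
opening: 0.001
grasp_force: 0.0
```

```bash
python3 ang.py
```

```text
10.4 [589.1 -40.  160.8] [-0.6 -0.3 -0.9]
top 171 slope deg (far up) -8.4 ext far [-53.   9.] z [-2. 79.] axle [-72.  45.]
side 512 slope deg (far up) -8.0 ext far [-55.  50.] z [-7. 17.] axle [-70.  69.]
```

View pics/side_l.png

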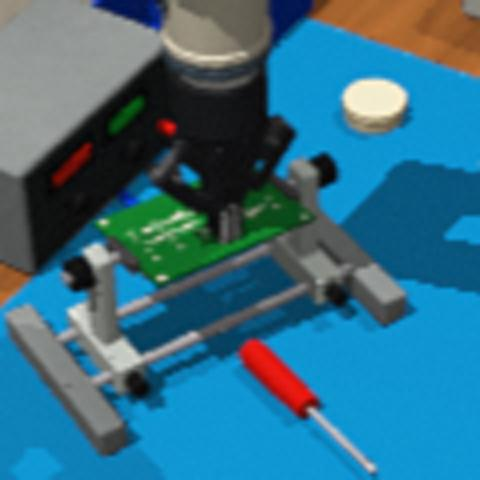

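The crop shows the soldered side up, with its near edge still about 8° high and the fingertip on the near strip at (230,230). I press the last 6 mm, then lift off.

Call:
step_arm:
  moves:
    - {"tx": -0.05,"ty": 0,"tz": 0.13,"ax": 0,"ay": 0,"az": 0}
    - {"tx": -0.05,"ty": 0,"tz": 0.12,"ax": 0,"ay": 0,"az": 0}
    - {"tx": 0,"ty": 0,"tz": 0,"ax": 0,"ay": 0,"az": 0}
    - {"tx": 0,"ty": 0,"tz": -0.3,"ax": 0,"ay": 0,"az": 0}
    - {"tx": 0,"ty": 0,"tz": -1,"ax": 0,"ay": 0,"az": 0}

```text
clock: 11.12
eef_pos: [586.6, -38.5, 187.5]
tcp_rot: [3.123, 0.0, -0.476]
contact_force: [0.3, -0.2, -0.1]
opening: 0.001
grasp_force: 0.0
```

Call:
step_arm:
  moves:
    - {"tx": -1,"ty": 0,"tz": -1,"ax": 0,"ay": 0,"az": 0}
    - {"tx": -1,"ty": 0,"tz": -1,"ax": 0,"ay": 0,"az": 0}
    - {"tx": -1,"ty": 0,"tz": 0,"ax": 0,"ay": 0,"az": 0}
    - {"tx": -1,"ty": 0,"tz": 0,"ax": 0,"ay": 0,"az": 0}
    - {"tx": 0,"ty": 0,"tz": 0,"ax": 0,"ay": 0,"az": 0}

```text
clock: 11.75
eef_pos: [497.9, 8.6, 238.3]
tcp_rot: [3.124, -0.002, -0.475]
contact_force: [1.0, 0.1, -0.2]
opening: 0.0
grasp_force: 0.0
```

```bash
python3 ang.py
```

```text
11.75 [497.9   8.6 238.3] [ 1.   0.1 -0.2]
top 446 slope deg (far up) -0.8 ext far [-27.  54.] z [-3.  6.] axle [-72.  71.]
side 603 slope deg (far up) -1.0 ext far [-54.  53.] z [-3.  6.] axle [-37.  70.]
```

View pics/side_l.png

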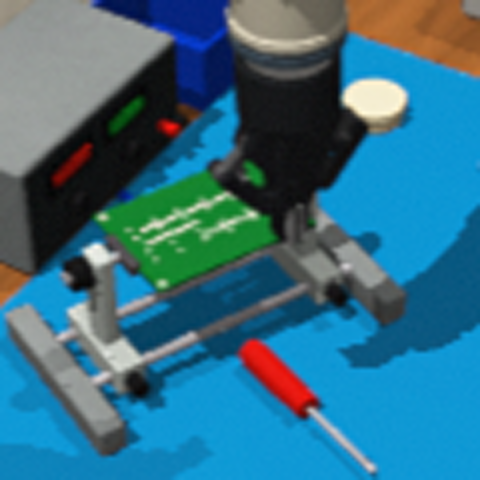

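The board now lies soldered side up and level within about 1°. The holder is where it was, and the tool is clear of everything at z 238.

```bash
python3 -c "
from rig import workorder
print(workorder.sign_off())"
```

```text
the job is handed in; nothing more can be done
None
```

The board is turned soldered side up and measured level within about 1°, the holder looks unmoved in the last picture, and I handed the job in at about 12 s of the 54 s allowed; `sign_off()` gave no verdict.

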